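# Flip the stock tags of the reagent bins

## Task

Each bin on the stock board has a hinged tag in front of it: flip the tags so that only the bins full of bottles (four in the bin) show the ring face, leaning over towards their bin, and every other bin shows the bar face, leaning away from its bin. Push each wrong tag gently over with the fingertips until it drops fully onto its stop. Do not pinch, grip or pick up anything, and leave the bottles, beaker, jar and timer where they are.

Things in the scene. Friction and masses are not known exactly. Their poses are not given: they have to be found in the camera images.
- stand_a: Fixed aluminium stand of one tag, on a fixed white board (290 x 600 mm, 12 mm thick, lying on the bench), 155 mm in front of (towards the robot from) the centre of one bin; which of the four places it has varies. Foot 46 x 70 mm, 6 mm thick; side cheeks 32 x 5 mm, 42 mm high. Origin: centre of its underside, on the board's top face. Its x axis points level from the tag to its bin, y along the row of tags, z up. The tag's hinge axis is parallel to y, 32 mm above the origin.
- tag_a (a joint): White plastic tag on stand_a (rad): 0 upright; +0.61 (stop) leaning 35 degrees towards its bin, black ring face up; -0.61 (stop) leaning away from it, black bar face up. Plate 50 mm wide (y), 4 mm thick, free edge 55 mm from the hinge, about 30 g; swings almost freely, drops to either stop from just past upright. The free edge rubs on a pushing finger: follow its arc.
- stand_b: Another such stand, same size and axes as stand_a.
- tag_b (a joint): Hinge angle of the tag on stand_b, same as tag_a.
- stand_c: Another such stand, same size and axes as stand_a.
- tag_c (a joint): Hinge angle of the tag on stand_c, same as tag_a.
- stand_d: Another such stand, same size and axes as stand_a.
- tag_d (a joint): Hinge angle of the tag on stand_d, same as tag_a.
- bin_full_1: A full bin: holds four bottles. Fixed grey open-topped bin, 82 x 82 mm, 40 mm high, 3 mm walls. Origin: centre of its underside, on the board's top face. x axis as the stands'; its tag is the one whose stand lies 155 mm away along the bin's -x. The bins stand 100 mm apart in a row; which place each has varies.
- bin_full_2: The other full bin: holds four bottles. Same shape and axes as bin_full_1.
- bin_part: A bin that is not full: a single bottle. Same shape and axes as bin_full_1.
- bin_empty: An empty bin. Same shape and axes as bin_full_1.
- bottle_0_mid (a point): Centre (31 mm up) of a loose small glass bottle with blue cap, 33 mm diameter, 62 mm tall, in bin_full_1; leave alone.
- bottle_1_mid (a point): Centre (31 mm up) of a loose small glass bottle with blue cap, 33 mm diameter, 62 mm tall, in bin_full_1; leave alone.
- bottle_2_mid (a point): Centre (31 mm up) of a loose small glass bottle with blue cap, 33 mm diameter, 62 mm tall, in bin_full_1; leave alone.
- bottle_3_mid (a point): Centre (31 mm up) of a loose small glass bottle with blue cap, 33 mm diameter, 62 mm tall, in bin_full_1; leave alone.
- bottle_4_mid (a point): Centre (31 mm up) of a loose small glass bottle with blue cap, 33 mm diameter, 62 mm tall, in bin_full_2; leave alone.
- bottle_5_mid (a point): Centre (31 mm up) of a loose small glass bottle with blue cap, 33 mm diameter, 62 mm tall, in bin_full_2; leave alone.
- bottle_6_mid (a point): Centre (31 mm up) of a loose small glass bottle with blue cap, 33 mm diameter, 62 mm tall, in bin_full_2; leave alone.
- bottle_7_mid (a point): Centre (31 mm up) of a loose small glass bottle with blue cap, 33 mm diameter, 62 mm tall, in bin_full_2; leave alone.
- bottle_8_mid (a point): Centre (31 mm up) of a loose small glass bottle with blue cap, 33 mm diameter, 62 mm tall, in bin_part; leave alone.
- beaker: Loose glass beaker, 52 mm diameter, 70 mm tall, at the board's left end; origin: centre of its underside. Leave alone.
- jar: Loose amber jar with white cap, 52 mm diameter, 62 mm tall, at the board's right end; origin: centre of its underside. Leave alone.
- timer: Loose white bench timer, 52 x 46 x 30 mm, at the board's right end; origin: centre of its underside. Leave alone.

How it is judged:
By the outcome, as a careful person would: the job done as asked, in the order asked, and still so for the second after the job is handed in, with the robot touching nothing.
It also fails if it takes over 64 s, if anything falls off the work surface, if the arm or the gripper's body presses on something with over 40 N, if the wrist force passes 120 N, or if a joint passes its speed limit or range.

## Robot

A 6-joint arm with a two-finger parallel gripper is mounted at the origin on the work surface. World frame = base frame: x ahead of the robot, y to its left, z up, the work surface at z = 0. Lengths are in m, angles in rad, forces in N, time in s.
With the tool pointing down it reaches from about 0.425 to 0.95 m from the base axis. Payload 3.5 kg.
Tool frame: the origin (TCP) lies at the very end of the fingers, on their centre line; the grasp point (between the pads) lies 19 mm behind it; y points along the fingers, z is the direction in which the jaws open and shut, and the axes are right-handed (so a half turn about y gives the same grasp; the last joint's range is limited). The gripper opens to 85 mm and grips with 20 to 120 N. Pads are 22 mm wide; open, the fingers measure 114 mm over their backs; the gripper's body (76 mm by 85 mm) begins 54 mm behind the grasp point. The pads swing forward as they close: fully open they stand 13 mm farther back than shut.
Start: joints at [1.193, 0.286, 1.577, -0, 1.279, -0.15], TCP at [0.152, 0.658, 0.231] pointing down, gripper open.
Joint ranges: [-2.77, 2.77], [-0.9, 2.22], [0.21, 2.48], [-1.53, 4.67], [0.24, 2.81], [-2.84, 2.84]. Speed limits (rad/s): [2.79, 2.79, 3.14, 3.14, 3.14, 3.14].

## Interface

Orientations are given as a unit quaternion [x, y, z, w].
In Python, from plant import ctrl, cams gives the robot as it stands.
- The arm moves only by the tool play_rows, never from a script. Its argument "steps" is a list of rows, each an object of numbers: "claw": the finger opening in cm, from 0 to 8.54; "tx", "ty", "tz": the shift along the tool's x, y, z in cm; "ax", "ay", "az": the turn, a rotation vector about the tool's x, y, z in degrees. A call has 1 to 12 rows; each row is the pose to reach, as a shift and turn from the pose commanded when the call began, along the tool's axes at that moment; what a row does not reach only later rows make up. A row lasts 1/12 s, in which the tool goes at most 41.7 mm and 7.16 degrees, less where a joint would pass 70% of its speed; a pose out of reach is approached as far as the arm can. A call with a gripper value outside its range is refused whole. The fingers move at their own pace and stop on an object; "grip_force" is the grip in N (left out, the last holds). Time passes only in rows, so rows that repeat a pose let the fingers close. It gives the time, the measured TCP pose, the force and the opening at its end, in the units of the state.
- ctrl.get_state(): the state, without advancing time (a new reading comes with each control period).
- cams.read_camera(name): name is "scene" or "top" or "wrist"; returns (picture, depth): 420x560x3 uint8, blue, green, red; 420x560 float32, m along the optical axis (not along the pixel's ray), 0 where there is no reading.
- cams.camera_model(name): a dict with "intrinsics" (3x3 intrinsics, pixels), "rvec" (rotation vector, rad) and "tvec" (3), from world to camera coordinates, as OpenCV has them; the wrist camera has in their place "tool_from_camera" (4x4, takes a point from camera to tool coordinates, whose origin is the TCP and whose axes are the tool frame's). Camera axes: x right, y down, z forward; pixel columns grow to the right and rows downward; lengths in m; the calibration is good to about 2 mm. A picture is of the moment at which its call begins: read the wrist's pose just before it. camera_model takes no time and is no camera call.
- ctrl.sign_off(): hands the job in, once; it reports no verdict.
The state is a dict: "time": time; "qpos": joint angles; "dq": joint speeds; "joint_efforts": joint torques, N m; "eef_pos": TCP position; "tcp_rot": TCP orientation; "contact_force": force on the tool from outside, world axes, zero at the start; "wrist_torque": the same for the moment, N m; "opening": opening from 0.0 (shut) to 1.0 (fully open).
Only numpy, scipy, OpenCV 4.12 (cv2) and the standard library are available. Lean on these libraries where they do the work, as an engineer would, in place of code of your own. Each camera call takes 0.05 s, during which the arm holds its last target.

## Working session

There is one attempt and no reset: what is moved stays moved. The work goes in short steps, Python scripts to look and compute and a tool call to move; the robot and the scene stay as the last step left them, time stands still between calls to the robot, and variables do not carry over. Pictures are saved under pics/ and viewed, and the job is handed in when it is done.

Besides the shell and the picture viewer there is one more tool, called after "Emit:" by a JSON object that holds its "fn" and its "kwargs". play_rows: Moves the arm, as the interface text tells. Its arguments: {"type":"object","properties":{"steps":{"type":"array","items":{"type":"object","properties":{"claw":{"type":"number"},"tx":{"type":"number"},"ty":{"type":"number"},"tz":{"type":"number"},"ax":{"type":"number"},"ay":{"type":"number"},"az":{"type":"number"}}}},"grip_force":{"type":"number"}},"required":["steps"]}

```bash
mkdir -p pics; ls; python3 - <<'E'
from plant import ctrl,cams
import cv2,numpy as np
s=ctrl.get_state();print({k:np.round(v,3).tolist() for k,v in s.items()})
for n in("scene","top"):
    p,d=cams.read_camera(n);cv2.imwrite(f"pics/{n}0.png",p);np.save(f"pics/{n}0.npy",d)
    m=cams.camera_model(n);print(n,{k:np.round(v,4).tolist() for k,v in m.items()})
print(cams.camera_model("wrist"))
E
```

```text
pics
{'time': 0.0, 'qpos': [1.193, 0.287, 1.578, -0.0, 1.279, -0.15], 'dq': [0.001, 0.001, 0.001, 0.001, 0.0, 0.0], 'joint_efforts': [-0.0, -40.598, -29.262, -0.0, 0.006, 0.0], 'eef_pos': [0.152, 0.657, 0.23], 'tcp_rot': [0.703, -0.081, 0.08, -0.702], 'contact_force': [0.076, -0.08, 0.558], 'wrist_torque': [0.003, -0.029, 0.0], 'opening': 0.999}
scene {'intrinsics': [[534.6067, 0.0, 285.2819], [0.0, 534.6067, 215.3448], [0.0, 0.0, 1.0]], 'rvec': [1.9747, 1.7981, -0.5384], 'tvec': [-0.0722, -0.5186, 1.3494]}
top {'intrinsics': [[387.4348, 0.0, 281.187], [0.0, 387.4348, 209.4299], [0.0, 0.0, 1.0]], 'rvec': [2.1339, -2.122, 0.1949], 'tvec': [0.0236, 0.6495, 0.6792]}
{'intrinsics': array([[349.21054189,   0.        , 278.36699604],
       [  0.        , 349.21054189, 205.11870967],
       [  0.        ,   0.        ,   1.        ]]), 'tool_from_camera': array([[-1.94370303e-04,  9.54224547e-01,  2.99091084e-01,
        -7.63186649e-02],
       [-5.41233203e-04, -2.99091146e-01,  9.54224394e-01,
        -1.40934454e-01],
       [ 9.99999835e-01,  2.35948594e-05,  5.74592445e-04,
         3.61099679e-05],
       [ 0.00000000e+00,  0.00000000e+00,  0.00000000e+00,
         1.00000000e+00]])}
```

View pics/scene0.png

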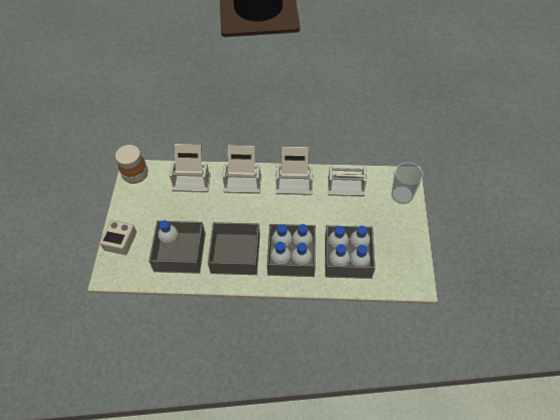

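View pics/top0.png

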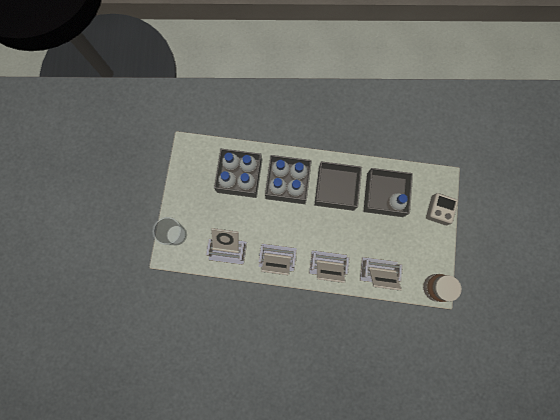

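The full bins are the two left ones in the top view, at about (238,173) and (288,179). The tag at (225,245) shows its ring. The tags at (277,260), (330,266) and (381,272) show bars. I'll zoom in to check this and measure.

```bash
cat > h.py <<'E'
import cv2,numpy as np
from plant import cams
def cam(n):
    m=cams.camera_model(n);K=np.array(m["intrinsics"]);R=cv2.Rodrigues(np.array(m["rvec"],float))[0];t=np.array(m["tvec"],float).ravel()
    return K,R,t
def ray(n,uv,z):
    K,R,t=cam(n);d=R.T@np.linalg.inv(K)@np.array([uv[0],uv[1],1.]);c=-R.T@t
    return c+d*(z-c[2])/d[2]
def proj(n,P):
    K,R,t=cam(n);return cv2.projectPoints(np.array(P,float).reshape(-1,3),cv2.Rodrigues(R)[0],t,K,None)[0].reshape(-1,2)
def pt(n,uv,d):
    K,R,t=cam(n);return R.T@(np.linalg.inv(K)@np.array([uv[0],uv[1],1.])*d-t)
E
python3 - <<'E'
from h import *
p=cv2.imread("pics/top0.png")
cv2.imwrite("pics/top_zoom.png",cv2.resize(p[135:305,145:345],None,fx=3.5,fy=3.5,interpolation=cv2.INTER_CUBIC)) 
s=cv2.imread("pics/scene0.png")
cv2.imwrite("pics/scene_zoom.png",cv2.resize(s[135:285,150:400],None,fx=3.2,fy=3.2,interpolation=cv2.INTER_CUBIC))
# board by mask
hsv=cv2.cvtColor(p,cv2.COLOR_BGR2HSV);m=((hsv[...,2]>130)).astype(np.uint8)*255;m[:100]=0
m=cv2.morphologyEx(m,cv2.MORPH_CLOSE,np.ones((25,25)))
c=max(cv2.findContours(m,0,2)[0],key=cv2.contourArea);r=cv2.minAreaRect(c);b=cv2.boxPoints(r);print(r)
W=np.array([ray("top",q,.012) for q in b]);print(W.round(4));print(np.linalg.norm(W-np.roll(W,1,0),axis=1))
# blue caps
m=cv2.inRange(hsv,(100,120,50),(130,255,255));n,l,st,ce=cv2.connectedComponentsWithStats(m)
for i in range(1,n):
  if st[i,4]>15: print("cap",ce[i].round(1),ray("top",ce[i],.077).round(3))
E
```

```text
((312.1627197265625, 219.48873901367188), (313.01788330078125, 141.63226318359375), 7.352379322052002)
[[ 0.5357  0.2891  0.012 ]
 [ 0.828   0.2705  0.012 ]
 [ 0.7446 -0.3764  0.012 ]
 [ 0.4622 -0.3172  0.012 ]]
[0.61071114 0.29296561 0.65231856 0.2885829 ]
cap [228.4 156.3] [0.748 0.128 0.077]
cap [246.3 158.6] [0.744 0.094 0.077]
cap [280.1 163.5] [0.734 0.03  0.077]
cap [298.6 166.2] [ 0.73  -0.005  0.077]
cap [224.5 175.3] [0.711 0.135 0.077]
cap [244.3 176.7] [0.708 0.097 0.077]
cap [277.3 181.8] [0.699 0.035 0.077]
cap [295.7 183.7] [0.695 0.    0.077]
cap [402.4 197.9] [ 0.669 -0.199  0.077]
```

View pics/top_zoom.png

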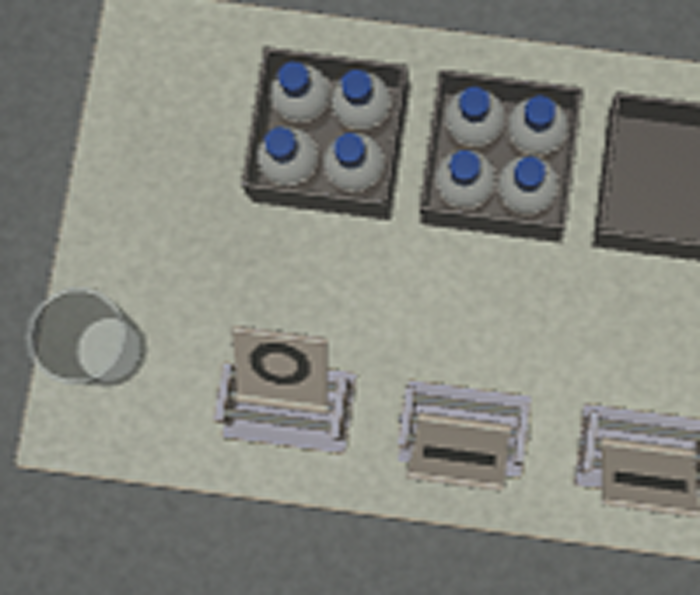

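View pics/scene_zoom.png

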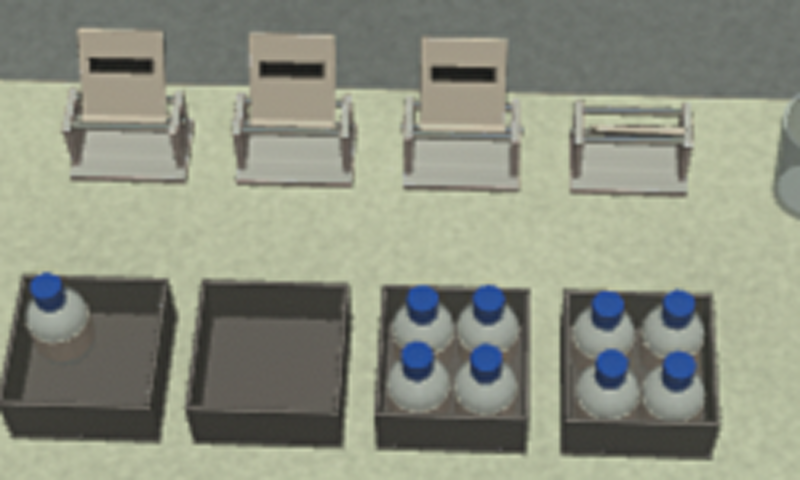

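The zoomed views confirm that only the second tag from the left in the top view, at about (277,260), is wrong: its bin is full and it shows the bar. Next I'll triangulate its free edge and the row direction.

```bash
python3 - <<'E'
from h import *
def P(n): K,R,t=cam(n);return K@np.c_[R,t]
# white tag plate corners, tag2 (+ sanity tag3)
tl=np.array([[408,473],[505,487]])/3.5+[145,135]
sc=np.array([[507,40],[422,38]])/3.2+[150,135]
X=cv2.triangulatePoints(P("top"),P("scene"),tl.T.astype(float),sc.T.astype(float));X=(X[:3]/X[3]).T
print("tri",X.round(4),np.linalg.norm(X[0]-X[1]))
print("rays top z.089",[ray("top",q,.089).round(4) for q in tl],"scene",[ray("scene",q,.089).round(4) for q in sc])
# bin caps in both views
p=cv2.imread("pics/scene0.png");hsv=cv2.cvtColor(p,cv2.COLOR_BGR2HSV)
# board bottom edge (near robot) in top: sample
t=cv2.cvtColor(cv2.imread("pics/top0.png"),cv2.COLOR_BGR2HSV)[...,2].astype(float)
E_=[]
for u in range(190,420,5):
    col=cv2.GaussianBlur(t,(3,3),0)[255:320,u];g=np.diff(col);E_.append((u,255+np.argmin(g)+.5))
E_=np.array([ray("top",e,.012)[:2] for e in E_])
l=cv2.fitLine(E_.astype(np.float32),cv2.DIST_HUBER,0,.01,.01).ravel();print("near edge dir",l,np.degrees(np.arctan2(l[1],l[0])))
F=[]
for u in range(190,450,5):
    col=cv2.GaussianBlur(t,(3,3),0)[125:185,u];g=np.diff(col);F.append((u,125+np.argmax(g)+.5))
F=np.array([ray("top",e,.012)[:2] for e in F])
l2=cv2.fitLine(F.astype(np.float32),cv2.DIST_HUBER,0,.01,.01).ravel();print("far",l2,np.degrees(np.arctan2(l2[1],l2[0])))
n=np.array([-l[1],l[0]]);print("depth",abs((l2[2:]-l[2:])@n))
x=n*np.sign(n[0]);y=np.array([-x[1],x[0]]);print("x",x,"yaw deg",np.degrees(np.arctan2(x[1],x[0])))
e=X.mean(0)[:2];h=e+.0315*x;b=h+.155*x
print("edge",e,"hinge",h,"bin pred",b)
d=np.load("pics/top0.npy");print("depth edge pts",pt("top",(276,270),d[270,276]),pt("top",(276,258),d[258,276]))
E
```

```text
tri [[0.5345 0.0651 0.0887]
 [0.5277 0.0162 0.0883]] 0.0493523441411865
rays top z.089 [array([0.5341, 0.0615, 0.089 ]), array([0.5274, 0.0123, 0.089 ])] scene [array([0.5348, 0.067 , 0.089 ]), array([0.5286, 0.0183, 0.089 ])]
near edge dir [ 0.12904483  0.9916388   0.50177765 -0.00587962] 82.585594
far [ 0.12613223  0.99201345  0.7757529  -0.13167398] 82.75385
depth 0.2879176
x [ 0.9916388  -0.12904483] yaw deg -7.4143996
edge [0.53110841 0.04069126] hinge [0.56234503 0.03662635] bin pred [0.71604905 0.0166244 ]
depth edge pts [0.53461582 0.03598195 0.08390915] [0.55757054 0.03646668 0.05450127]
```

```bash
cat >> h.py <<'E'
from scipy.spatial.transform import Rotation as Ro
XS=np.array([.9916,-.1290]);YS=np.array([.1290,.9916]);H=np.array([.5623,.0366])
def tgt(dx,dy,z): return np.r_[H+dx*XS+dy*YS,z]
def shift(s,p):
    R=Ro.from_quat(s["tcp_rot"]); return R.inv().apply(np.array(p)-s["eef_pos"])*100
E
python3 - <<'E'
from h import *
from plant import ctrl
s=ctrl.get_state();R=Ro.from_quat(s["tcp_rot"]).as_matrix();print(R.round(3))
for sg in(1,-1):
    z=sg*np.r_[YS,0];y=np.array([0,0,-1.]);D=np.c_[np.cross(y,z),y,z]
    print(sg,Ro.from_matrix(R.T@D).as_rotvec(degrees=True).round(1))
for p in ([.35,.45,.23],tgt(-.075,0,.23),tgt(-.075,0,.16),tgt(-.075,0,.078)): print(np.round(p,3),shift(s,p).round(2))
print("joint6, edge radius",s["qpos"][5])
E
```

```text
[[ 0.974 -0.001  0.226]
 [-0.226 -0.002  0.974]
 [-0.    -1.    -0.002]]
1 [ 0.1 -5.6 -0. ]
-1 [  0.  174.4   0.2]
[0.35 0.45 0.23] [ 23.95   0.03 -15.7 ]
[0.488 0.046 0.23 ] [ 46.5    0.1  -51.91]
[0.488 0.046 0.16 ] [ 46.5   7.1 -51.9]
[0.488 0.046 0.078] [ 46.51  15.3  -51.88]
joint6, edge radius -0.1499897814453815
```

Emit:
{"fn": "play_rows", "kwargs": {"steps": [{"claw": 0,"tx": 3,"tz": -2},{"claw": 0,"tx": 6,"tz": -4},{"claw": 0,"tx": 9,"tz": -6},{"claw": 0,"tx": 12,"tz": -8.5},{"claw": 0,"tx": 15,"tz": -11},{"claw": 0,"tx": 18,"tz": -13.5},{"claw": 0,"tx": 21,"tz": -16,"ay": -1},{"claw": 0,"tx": 23.5,"tz": -19,"ay": -2},{"claw": 0,"tx": 25.5,"tz": -22,"ay": -3},{"claw": 0,"tx": 27.5,"tz": -25,"ay": -4},{"claw": 0,"tx": 29.5,"tz": -28,"ay": -5},{"claw": 0,"tx": 31.5,"tz": -31,"ay": -5.6}]}}

```text
invalid input at $.steps[0]: expected keys claw, tx, ty, tz, ax, ay, az
```

```bash
python3 - <<'E'
from h import *
from plant import ctrl
s=ctrl.get_state();print(s["eef_pos"],s["opening"],s["contact_force"],s["qpos"])
for p in (tgt(-.075,0,.23),tgt(-.075,0,.15)): print(shift(s,p).round(2))
E
```

```text
[0.15218167 0.65702207 0.23007548] 0.9979513059703683 [ 0.66859833 -0.34196366 -0.69639812] [ 1.19300042e+00  2.87096588e-01  1.57802504e+00  3.22347219e-05
  1.27857601e+00 -1.49989781e-01]
[ 46.5    0.1  -51.91]
[ 46.5   8.1 -51.9]
```

Emit:
{"fn": "play_rows", "kwargs": {"steps": [{"claw": 0,"tx": 3,"ty": 0,"tz": -2,"ax": 0,"ay": 0,"az": 0},{"claw": 0,"tx": 6,"ty": 0,"tz": -4,"ax": 0,"ay": 0,"az": 0},{"claw": 0,"tx": 9,"ty": 0,"tz": -6,"ax": 0,"ay": 0,"az": 0},{"claw": 0,"tx": 12,"ty": 0,"tz": -8.5,"ax": 0,"ay": 0,"az": 0},{"claw": 0,"tx": 15,"ty": 0,"tz": -11,"ax": 0,"ay": 0,"az": 0},{"claw": 0,"tx": 18,"ty": 0,"tz": -13.5,"ax": 0,"ay": 0,"az": 0},{"claw": 0,"tx": 21,"ty": 0,"tz": -16,"ax": 0,"ay": -1,"az": 0},{"claw": 0,"tx": 23.5,"ty": 0,"tz": -19,"ax": 0,"ay": -2,"az": 0},{"claw": 0,"tx": 25.5,"ty": 0,"tz": -22,"ax": 0,"ay": -3,"az": 0},{"claw": 0,"tx": 27.5,"ty": 0,"tz": -25,"ax": 0,"ay": -4,"az": 0},{"claw": 0,"tx": 29.5,"ty": 0,"tz": -28,"ax": 0,"ay": -5,"az": 0},{"claw": 0,"tx": 31.5,"ty": 0,"tz": -31,"ax": 0,"ay": -5.6,"az": 0}]}}

```text
time: 1.1
eef_pos: [0.3892, 0.2826, 0.2309]
tcp_rot: [0.706, -0.046, 0.045, -0.706]
contact_force: [0.3, -0.8, 0.4]
opening: 0.0
```

```bash
python3 - <<'E'
from h import *
from plant import ctrl
s=ctrl.get_state();print(s["eef_pos"],s["opening"],s["contact_force"],s["qpos"])
for p in (tgt(-.075,0,.23),tgt(-.075,0,.15)): print(shift(s,p).round(2))
E
```

```text
[0.38920926 0.28263652 0.23087522] 3.327628720713531e-05 [ 0.25193439 -0.83788197  0.36366348] [ 4.16784449e-01 -1.52043796e-01  2.03980731e+00 -8.03583234e-05
  1.25445216e+00 -1.02493698e+00]
[ 12.83   0.09 -22.17]
[ 12.84   8.09 -22.17]
```

Emit:
{"fn": "play_rows", "kwargs": {"steps": [{"claw": 0,"tx": 2,"ty": 0,"tz": -3,"ax": 0,"ay": 0,"az": 0},{"claw": 0,"tx": 4,"ty": 0,"tz": -6,"ax": 0,"ay": 0,"az": 0},{"claw": 0,"tx": 6,"ty": 0,"tz": -9,"ax": 0,"ay": 0,"az": 0},{"claw": 0,"tx": 8,"ty": 0,"tz": -12,"ax": 0,"ay": 0,"az": 0},{"claw": 0,"tx": 9.5,"ty": 0,"tz": -15,"ax": 0,"ay": 0,"az": 0},{"claw": 0,"tx": 11,"ty": 0,"tz": -18,"ax": 0,"ay": 0,"az": 0},{"claw": 0,"tx": 12,"ty": 1,"tz": -20.5,"ax": 0,"ay": 0,"az": 0},{"claw": 0,"tx": 12.8,"ty": 3,"tz": -22.2,"ax": 0,"ay": 0,"az": 0},{"claw": 0,"tx": 12.8,"ty": 6,"tz": -22.2,"ax": 0,"ay": 0,"az": 0},{"claw": 0,"tx": 12.8,"ty": 8,"tz": -22.2,"ax": 0,"ay": 0,"az": 0},{"claw": 0,"tx": 12.8,"ty": 8,"tz": -22.2,"ax": 0,"ay": 0,"az": 0},{"claw": 0,"tx": 12.8,"ty": 8,"tz": -22.2,"ax": 0,"ay": 0,"az": 0}]}}

```text
time: 2.1
eef_pos: [0.4863, 0.0478, 0.1501]
tcp_rot: [-0.706, 0.047, -0.045, 0.706]
contact_force: [-0.1, 0.3, 0.4]
opening: 0.003
```

```bash
python3 - <<'E'
from h import *
from plant import ctrl
s=ctrl.get_state();print(s["eef_pos"],s["contact_force"],s["time"])
for a in((-.075,0,.077),(-.045,0,.077),(-.01,0,.077),(-.002,0,.077),(.0,0,.077)): print(a,shift(s,tgt(*a)).round(2))
for n in("wrist","scene","top"):
    p,d=cams.read_camera(n);cv2.imwrite(f"pics/{n}1.png",p)
a=cv2.imread("pics/wrist1.png");b=cv2.imread("pics/scene1.png")[120:300,80:420];b=cv2.resize(b,(793,420))
cv2.imwrite("pics/both1.png",cv2.resize(np.hstack([a,b]),(800,249)))
E
```

```text
[0.48626525 0.04775425 0.15007361] [-0.13860904  0.25612156  0.35394244] 2.1
(-0.075, 0, 0.077) [ 0.21  7.31 -0.12]
(-0.045, 0, 0.077) [ 3.21  7.3  -0.12]
(-0.01, 0, 0.077) [ 6.71  7.28 -0.12]
(-0.002, 0, 0.077) [ 7.51  7.28 -0.12]
(0.0, 0, 0.077) [ 7.71  7.28 -0.12]
```

View pics/both1.png

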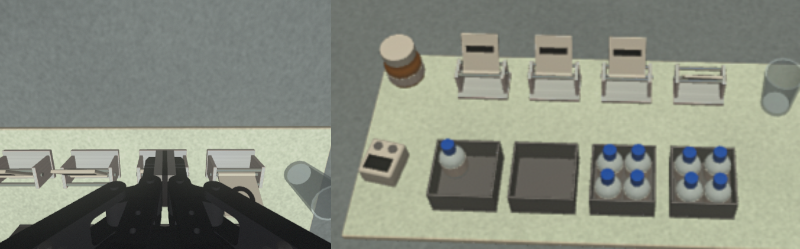

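View pics/top1.png

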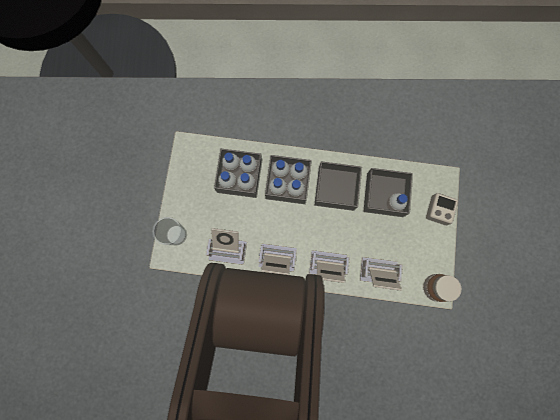

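```bash
python3 - <<'E'
from h import *
print(proj("scene",[[.4863,.0478,.15],[.5311,.0407,.089]]).round(1))
E
```

```text
[[295.7 105.6]
 [294.1 147. ]]
```

View pics/scene1.png

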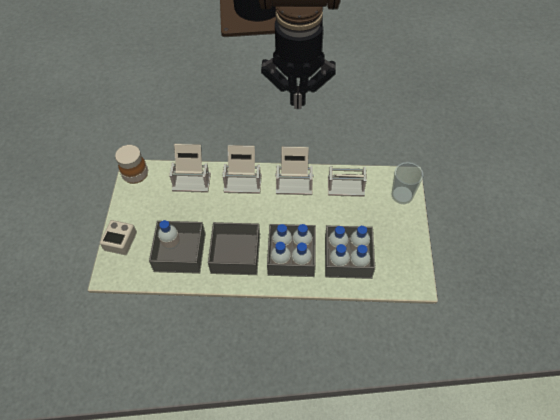

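Emit:
{"fn": "play_rows", "kwargs": {"steps": [{"claw": 0,"tx": 0,"ty": 2,"tz": -0.1,"ax": 0,"ay": 0,"az": 0},{"claw": 0,"tx": 0,"ty": 4,"tz": -0.1,"ax": 0,"ay": 0,"az": 0},{"claw": 0,"tx": 0,"ty": 6,"tz": -0.1,"ax": 0,"ay": 0,"az": 0},{"claw": 0,"tx": 0,"ty": 7.3,"tz": -0.1,"ax": 0,"ay": 0,"az": 0},{"claw": 0,"tx": 0.5,"ty": 7.3,"tz": -0.1,"ax": 0,"ay": 0,"az": 0},{"claw": 0,"tx": 1,"ty": 7.3,"tz": -0.1,"ax": 0,"ay": 0,"az": 0},{"claw": 0,"tx": 1.5,"ty": 7.3,"tz": -0.1,"ax": 0,"ay": 0,"az": 0},{"claw": 0,"tx": 2,"ty": 7.3,"tz": -0.1,"ax": 0,"ay": 0,"az": 0},{"claw": 0,"tx": 2.5,"ty": 7.3,"tz": -0.1,"ax": 0,"ay": 0,"az": 0},{"claw": 0,"tx": 2.5,"ty": 7.3,"tz": -0.1,"ax": 0,"ay": 0,"az": 0}]}}

```text
time: 3.08
eef_pos: [0.5141, 0.0431, 0.0797]
tcp_rot: [0.706, -0.045, 0.047, -0.706]
contact_force: [-0.8, 0.1, 0.5]
opening: 0.001
```

```bash
python3 - <<'E'
from h import *
from plant import ctrl
s=ctrl.get_state();print(s["eef_pos"],s["contact_force"],s["time"])
for a in((-.0425,0,.077),(-.004,0,.087)): print(a,shift(s,tgt(*a)).round(2))
p,d=cams.read_camera("scene");cv2.imwrite("pics/scene2.png",cv2.resize(p[60:210,180:400],None,fx=3.5,fy=3.5))
E
```

```text
[0.5140861  0.04314493 0.07970343] [-0.84166043  0.05743833  0.49782094] 3.0833
(-0.0425, 0, 0.077) [ 0.61  0.27 -0.03]
(-0.004, 0, 0.087) [ 4.47 -0.72 -0.02]
```

View pics/scene2.png

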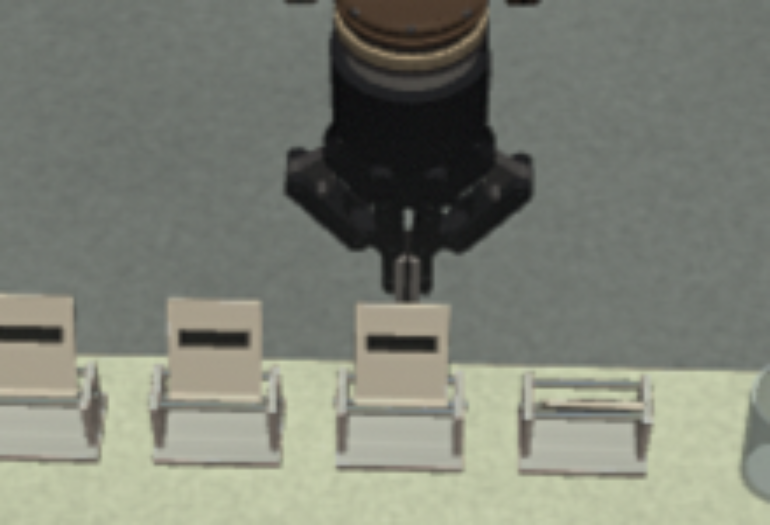

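The finger sits centred just behind the wrong tag, with finger column 407 against tag column 404. Now I'll push, following the arc.

Emit:
{"fn": "play_rows", "kwargs": {"steps": [{"claw": 0,"tx": 0.4,"ty": 0.3,"tz": 0,"ax": 0,"ay": 0,"az": 0},{"claw": 0,"tx": 0.8,"ty": 0.2,"tz": 0,"ax": 0,"ay": 0,"az": 0},{"claw": 0,"tx": 1.2,"ty": 0.1,"tz": 0,"ax": 0,"ay": 0,"az": 0},{"claw": 0,"tx": 1.6,"ty": 0,"tz": 0,"ax": 0,"ay": 0,"az": 0},{"claw": 0,"tx": 2.0,"ty": -0.1,"tz": 0,"ax": 0,"ay": 0,"az": 0},{"claw": 0,"tx": 2.4,"ty": -0.3,"tz": 0,"ax": 0,"ay": 0,"az": 0},{"claw": 0,"tx": 2.8,"ty": -0.4,"tz": 0,"ax": 0,"ay": 0,"az": 0},{"claw": 0,"tx": 3.2,"ty": -0.5,"tz": 0,"ax": 0,"ay": 0,"az": 0},{"claw": 0,"tx": 3.6,"ty": -0.6,"tz": 0,"ax": 0,"ay": 0,"az": 0},{"claw": 0,"tx": 3.9,"ty": -0.6,"tz": 0,"ax": 0,"ay": 0,"az": 0},{"claw": 0,"tx": 4.2,"ty": -0.6,"tz": 0,"ax": 0,"ay": 0,"az": 0},{"claw": 0,"tx": 4.2,"ty": -0.6,"tz": 0,"ax": 0,"ay": 0,"az": 0}]}}

```text
time: 4.13
eef_pos: [0.5543, 0.0379, 0.0844]
tcp_rot: [0.706, -0.046, 0.046, -0.706]
contact_force: [-0.5, -0.2, 0.5]
opening: -0.001
```

```bash
python3 - <<'E'
from h import *
from plant import ctrl
s=ctrl.get_state();print(s["eef_pos"],s["contact_force"],s["time"])
print((s["eef_pos"][:2]-H)@XS)
p,d=cams.read_camera("scene");cv2.imwrite("pics/scene3.png",cv2.resize(p[60:210,180:400],None,fx=3.5,fy=3.5))
E
```

```text
[0.55427822 0.03789045 0.08439658] [-0.51005409 -0.19977379  0.45491893] 4.1333
-0.008120868253854347
```

View pics/scene3.png

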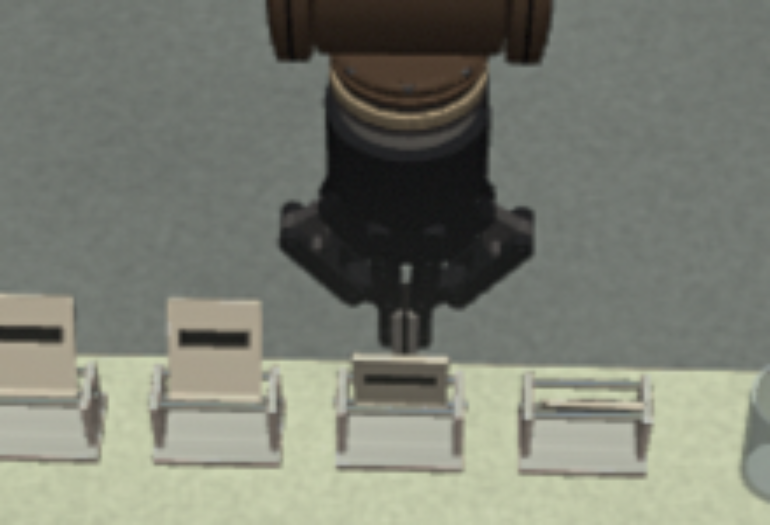

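The tag stands nearly upright and is still against the finger. I'll push about 12 mm more.

Emit:
{"fn": "play_rows", "kwargs": {"steps": [{"claw": 0,"tx": 0.3,"ty": 0,"tz": 0,"ax": 0,"ay": 0,"az": 0},{"claw": 0,"tx": 0.6,"ty": 0,"tz": 0,"ax": 0,"ay": 0,"az": 0},{"claw": 0,"tx": 0.9,"ty": 0.1,"tz": 0,"ax": 0,"ay": 0,"az": 0},{"claw": 0,"tx": 1.2,"ty": 0.1,"tz": 0,"ax": 0,"ay": 0,"az": 0},{"claw": 0,"tx": 1.2,"ty": 0.1,"tz": 0,"ax": 0,"ay": 0,"az": 0},{"claw": 0,"tx": 1.2,"ty": 0.1,"tz": 0,"ax": 0,"ay": 0,"az": 0}]}}

```text
time: 4.68
eef_pos: [0.5657, 0.0364, 0.0833]
tcp_rot: [-0.706, 0.046, -0.046, 0.706]
contact_force: [-0.0, -0.1, 0.3]
opening: 0.0
```

```bash
python3 - <<'E'
from h import *
from plant import ctrl
s=ctrl.get_state();print(s["eef_pos"],s["contact_force"],s["time"])
print((s["eef_pos"][:2]-H)@XS)
p,d=cams.read_camera("scene");cv2.imwrite("pics/scene4.png",cv2.resize(p[60:210,180:400],None,fx=3.5,fy=3.5))
E
```

```text
[0.56573082 0.03643805 0.08327513] [-0.00838331 -0.07944917  0.26321144] 4.6833
0.0034228912491681886
```

View pics/scene4.png

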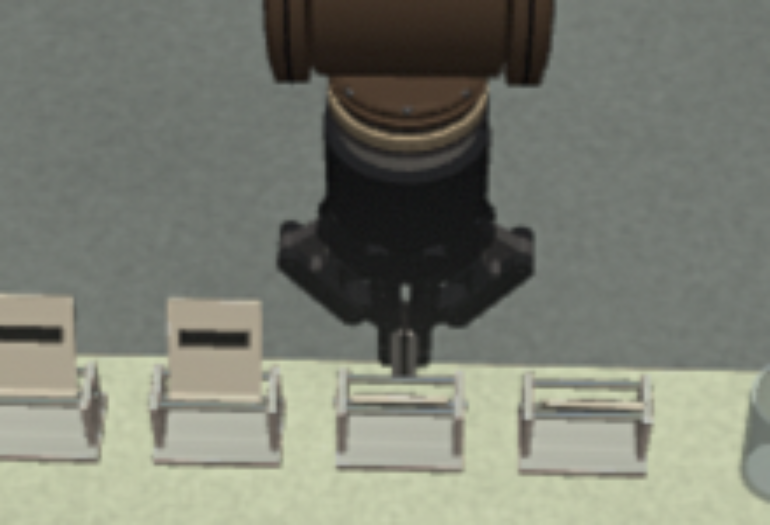

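The tag has dropped. It now looks edge-on like the correct neighbour. I'll back off, lift and check.

Emit:
{"fn": "play_rows", "kwargs": {"steps": [{"claw": 0,"tx": -1,"ty": 0,"tz": 0,"ax": 0,"ay": 0,"az": 0},{"claw": 0,"tx": -2.5,"ty": 0,"tz": 0,"ax": 0,"ay": 0,"az": 0},{"claw": 0,"tx": -4.5,"ty": -1,"tz": 0,"ax": 0,"ay": 0,"az": 0},{"claw": 0,"tx": -6.5,"ty": -3,"tz": 0,"ax": 0,"ay": 0,"az": 0},{"claw": 0,"tx": -8,"ty": -6,"tz": 0,"ax": 0,"ay": 0,"az": 0},{"claw": 0,"tx": -9,"ty": -9,"tz": 0,"ax": 0,"ay": 0,"az": 0},{"claw": 0,"tx": -9,"ty": -12,"tz": 0,"ax": 0,"ay": 0,"az": 0},{"claw": 0,"tx": -9,"ty": -12,"tz": 0,"ax": 0,"ay": 0,"az": 0},{"claw": 0,"tx": -9,"ty": -12,"tz": 0,"ax": 0,"ay": 0,"az": 0}]}}

```text
time: 5.48
eef_pos: [0.4769, 0.0482, 0.2057]
tcp_rot: [0.706, -0.044, 0.048, -0.706]
contact_force: [0.5, 0.4, -0.1]
opening: 0.001
```

```bash
python3 - <<'E'
from h import *
from plant import ctrl
s=ctrl.get_state();print(s["eef_pos"],s["contact_force"],s["time"],np.abs(s["dq"]).max())
p,d=cams.read_camera("top");cv2.imwrite("pics/top5.png",cv2.resize(p[125:315,145:475],None,fx=2.4,fy=2.4,interpolation=cv2.INTER_CUBIC))
a=cv2.imread("pics/top0.png");m=(cv2.absdiff(a,p).max(2)>30).astype(np.uint8);n,l,st,c=cv2.connectedComponentsWithStats(m)
print([st[i].tolist() for i in range(1,n) if st[i,4]>8])
p,d=cams.read_camera("scene");a=cv2.imread("pics/scene0.png");m=(cv2.absdiff(a,p).max(2)>30).astype(np.uint8);n,l,st,c=cv2.connectedComponentsWithStats(m)
print([st[i].tolist() for i in range(1,n) if st[i,4]>8])
E
```

```text
[0.47693303 0.04820071 0.20569915] [ 0.46689454  0.39846217 -0.06415243] 5.4833 0.04991624320851902
[[265, 237, 28, 19, 309], [264, 254, 27, 8, 95], [261, 262, 30, 13, 238], [155, 274, 177, 146, 17563]]
[[259, 0, 79, 83, 3675], [260, 29, 9, 5, 21], [281, 147, 28, 27, 584], [281, 174, 27, 3, 42]]
```

View pics/top5.png

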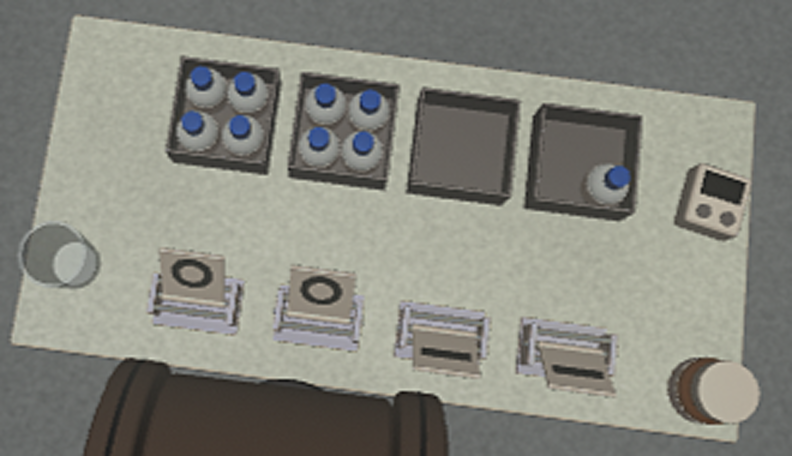

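```bash
python3 -c "
from plant import ctrl
print(ctrl.sign_off())"
```

```text
the job is handed in; nothing more can be done
None
```

I flipped the one wrong tag, so both full bins now show the ring face and the part-full and empty bins show the bar face. The wrong tag belonged to the second bin from the left in the top view, which is full but showed its bar. The other three tags were already right, so I left them alone.

I pushed that tag with the closed fingertips. The first push stopped near upright, and about 12 mm more let it drop.

**Last checks, before hand-in:**
- **Tag position:** in the scene view the flipped tag lies edge-on like its correct ring neighbour, so it appears to be fully on its stop. I judged this by eye and did not measure the angle.
- **Other objects:** comparing the pictures before and after, only that tag and the arm changed. The bottles, beaker, jar and timer are where they were.
- **Arm:** the fingers were lifted clear, the force readings were under 1 N at each check, and about 5.5 s had passed before I handed it in.

No check failed or disagreed.

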